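# Shake spacers on to the lift tray and hold the cam at full lift

### The arm

A 6-joint arm with a two-finger parallel gripper is mounted at the origin on the work surface. World frame = base frame: x ahead of the robot, y to its left, z up, the work surface at z = 0. Lengths are in m, angles in rad, forces in N, time in s.
With the tool pointing down it reaches from about 0.3 to 0.875 m from the base axis. Payload 4.2 kg.
Tool frame: the origin (TCP) lies at the centre of the arm's flange, where the gripper is bolted on; the fingertips stand 173 mm ahead of it and the grasp point (between the pads) lies 155 mm ahead of it (r.grip_depth is the z of the grasp point in the tool frame, in m); z points along the fingers, y is the direction in which the jaws open and shut (so a half turn about z gives the same grasp; the last joint's range is limited). The gripper opens to 85 mm and grips with 20 to 120 N. Pads are 22 mm wide; open, the fingers measure 114 mm over their backs; the gripper's body (76 mm by 85 mm) begins 54 mm behind the grasp point. The pads swing forward as they close: fully open they stand 13 mm farther back than shut.
Start: joints at [-1.233, 0.32, 1.565, -0, 1.257, -0.02], TCP at [0.201, -0.539, 0.405] pointing down, gripper open.
Joint ranges: [-3.11, 3.11], [-0.84, 2.01], [0.21, 2.61], [-1.34, 4.49], [0.05, 2.63], [-2.56, 2.56]. Speed limits (rad/s): [2.57, 2.57, 3.14, 3.14, 3.14, 3.14].

### API

Orientations are given as a rotation vector (axis times angle).
In Python, from bench import r gives the robot as it stands. The module is installed in compiled form; this text tells all that it offers.
- The arm moves only by the shell command python3 -m inch 'ROWS' [FORCE]. ROWS is JSON, a list of rows, each a list of 7 numbers: the shift along the tool's x, y, z in m, then the turn, a rotation vector about the tool's x, y, z in rad, then the finger opening in m, from 0 to 0.0854. In form: [[dx, dy, dz, ax, ay, az, jaw], ...]. A call has 1 to 20 rows; each row shifts and turns the commanded pose from where the row before left it, along the tool's axes as they then stand; what a row does not reach is not made up. A row lasts 1/8 s, in which the tool goes at most 62.5 mm and 10.7 degrees, less where a joint would pass 70% of its speed; a pose out of reach is approached as far as the arm can. A call with a gripper value outside its range is refused whole. The fingers move at their own pace and stop on an object; FORCE is the grip in N (left out, the last holds). Time passes only in rows, so rows that do not move let the fingers close. It gives the time, the measured TCP pose, the force and the opening at its end, in the units of the state.
- r.state(): the state, without advancing time (a new reading comes with each control period).
- r.grab_frame(name): name is "scene" or "top"; returns a dict with "pixels" (420x560x3 uint8, blue, green, red), "z_map" (420x560 float32, m along the optical axis (not along the pixel's ray), 0 where there is no reading), "fx", "fy", "cx", "cy" (pixels), "world_to_cam" (4x4, takes a point from world to camera coordinates). Camera axes: x right, y down, z forward; pixel columns grow to the right and rows downward; lengths in m; the calibration is good to about 2 mm. A picture is of the moment at which its call begins.
- r.job_done(): hands the job in, once; it reports no verdict.
The state is a dict: "clock": time; "joint_positions": joint angles; "joint_velocities": joint speeds; "tau": joint torques, N m; "ee_pos": TCP position; "tcp_rot": TCP orientation; "ft_force": force on the tool from outside, world axes, zero at the start; "moment": the same for the moment, N m; "opening": finger opening in m.
Only numpy, scipy, OpenCV 4.12 (cv2) and the standard library are available. Lean on these libraries where they do the work, as an engineer would, in place of code of your own. Each camera call takes 0.05 s, during which the arm holds its last target. There are 200 camera calls.

### The job

Pick up the three-lane shaker pan by its bridge, and with the cam lever still down shake all six hexagon spacers out of it on to the tray of the measuring stage, spread evenly to both sides: at least two in the half nearer the lever and two in the half away from it. Set the empty shaker back down upright on the bench and let go of it, then swing the cam lever up until the tray is at its highest lift (lever straight up) and finish while still holding the lever there, since it springs back when let go. All six spacers must stay on the tray, and the other things on the bench are to be left where they are.

Things in the scene. Friction and masses are not known exactly. Their poses are not given: they have to be found in the camera images.
- shaker: aluminium pan 84 (x) x 94 (y) mm, 3 mm floor, walls 24 mm high, mouth open along its -x edge (x = -42), two dividers along x make three lanes. Above it a straight black bridge bar along y to pinch from above: 12 mm thick, 20 high, middle at x = 0, z = 70, posts at y = +-44. Origin: centre of underside. 0.13 to 0.25 kg. Spacers slide once it is tipped mouth-down 20 to 29 degrees; 45 empties it
- spacer0: steel hexagon spacer, 16 mm across flats, 12 mm high, 18 g, starts flat in a lane of the shaker, two to a lane; origin at its centre
- spacer1: steel hexagon spacer, 16 mm across flats, 12 mm high, 18 g, starts flat in a lane of the shaker, two to a lane; origin at its centre
- spacer2: steel hexagon spacer, 16 mm across flats, 12 mm high, 18 g, starts flat in a lane of the shaker, two to a lane; origin at its centre
- spacer3: steel hexagon spacer, 16 mm across flats, 12 mm high, 18 g, starts flat in a lane of the shaker, two to a lane; origin at its centre
- spacer4: steel hexagon spacer, 16 mm across flats, 12 mm high, 18 g, starts flat in a lane of the shaker, two to a lane; origin at its centre
- spacer5: steel hexagon spacer, 16 mm across flats, 12 mm high, 18 g, starts flat in a lane of the shaker, two to a lane; origin at its centre
- tray_center (a point): centre of the tray's floor on top of the stage, rising with the tray (88 mm above the bench at lift 0); the tray is level, inside 120 (x) x 170 (y) mm, with a rim 18 mm high and 5 mm thick round it. Axes: the stage's; the lever side is -y. The stage is fixed, its base 150 x 190 x 60 mm
- tray (a joint): lift of the tray in m: 0.014 x sin(lever angle), greatest (0.014) with the lever straight up, less again past it
- cam_lever (a joint): angle of the cam lever in rad above level: near 0 it points along the stage's -x, at 1.57 straight up (highest lift), beyond that it leans to +x; stops at 0 and 2.4. It stays where it is below about 0.45; higher up a spring drives it back; turning it takes 3 to 7 N at the grip
- lever_grip (a point): middle of the round black grip bar at the lever's end: 14 mm diameter, 60 mm long, parallel to the stage's y and sticking out to -y from the lever arm, so it can be pinched from above across its thickness; 105 mm from the lever's axis. The arm lies 36 mm to the +y side of this point
- lever_pivot (a point): point on the lever's fixed axis, beside the stage, 50 mm above the bench, level in y (stage frame) with lever_grip: the grip's middle moves on a 105 mm circle about it in the stage's x-z plane. Its axes are the stage's
- ring_gauge: bystander: plain steel ring, 60 mm diameter, 22 mm high; origin under its centre
- caliper: bystander: steel caliper lying flat, 200 mm long, 10 mm high; origin under its beam
- loupe: bystander: black eye loupe, 42 mm diameter, 36 mm high; origin under its centre
- plug_gauge: bystander: plug gauge lying flat, 130 mm long, 16 mm high; origin under its centre
- sample_bin: bystander: empty black open bin 100 x 130 x 40 mm; origin under its centre

How it is judged:
On the way, in this order (a step that is already met when the one before it is completed fails the run):
1. all six spacers lie in the tray, at least two in each half (lever side and far side), shaken from the shaker held up in the gripper, the lever still down (x of spacer0 in the frame of tray_center between -0.058 and 0.058 m and y of spacer0 in the frame of tray_center between -0.083 and 0.083 m and z of spacer0 in the frame of tray_center between 0 and 0.025 m and x of spacer1 in the frame of tray_center between -0.058 and 0.058 m and y of spacer1 in the frame of tray_center between -0.083 and 0.083 m and z of spacer1 in the frame of tray_center between 0 and 0.025 m and x of spacer2 in the frame of tray_center between -0.058 and 0.058 m and y of spacer2 in the frame of tray_center between -0.083 and 0.083 m and z of spacer2 in the frame of tray_center between 0 and 0.025 m and x of spacer3 in the frame of tray_center between -0.058 and 0.058 m and y of spacer3 in the frame of tray_center between -0.083 and 0.083 m and z of spacer3 in the frame of tray_center between 0 and 0.025 m and x of spacer4 in the frame of tray_center between -0.058 and 0.058 m and y of spacer4 in the frame of tray_center between -0.083 and 0.083 m and z of spacer4 in the frame of tray_center between 0 and 0.025 m and x of spacer5 in the frame of tray_center between -0.058 and 0.058 m and y of spacer5 in the frame of tray_center between -0.083 and 0.083 m and z of spacer5 in the frame of tray_center between 0 and 0.025 m and (y of each of spacer0, spacer1 in the frame of tray_center above 0 m or y of each of spacer0, spacer2 in the frame of tray_center above 0 m or y of each of spacer0, spacer3 in the frame of tray_center above 0 m or y of each of spacer0, spacer4 in the frame of tray_center above 0 m or y of each of spacer0, spacer5 in the frame of tray_center above 0 m or y of each of spacer1, spacer2 in the frame of tray_center above 0 m or y of each of spacer1, spacer3 in the frame of tray_center above 0 m or y of each of spacer1, spacer4 in the frame of tray_center above 0 m or y of each of spacer1, spacer5 in the frame of tray_center above 0 m or y of each of spacer2, spacer3 in the frame of tray_center above 0 m or y of each of spacer2, spacer4 in the frame of tray_center above 0 m or y of each of spacer2, spacer5 in the frame of tray_center above 0 m or y of each of spacer3, spacer4 in the frame of tray_center above 0 m or y of each of spacer3, spacer5 in the frame of tray_center above 0 m or y of each of spacer4, spacer5 in the frame of tray_center above 0 m) and (y of each of spacer0, spacer1 in the frame of tray_center below 0 m or y of each of spacer0, spacer2 in the frame of tray_center below 0 m or y of each of spacer0, spacer3 in the frame of tray_center below 0 m or y of each of spacer0, spacer4 in the frame of tray_center below 0 m or y of each of spacer0, spacer5 in the frame of tray_center below 0 m or y of each of spacer1, spacer2 in the frame of tray_center below 0 m or y of each of spacer1, spacer3 in the frame of tray_center below 0 m or y of each of spacer1, spacer4 in the frame of tray_center below 0 m or y of each of spacer1, spacer5 in the frame of tray_center below 0 m or y of each of spacer2, spacer3 in the frame of tray_center below 0 m or y of each of spacer2, spacer4 in the frame of tray_center below 0 m or y of each of spacer2, spacer5 in the frame of tray_center below 0 m or y of each of spacer3, spacer4 in the frame of tray_center below 0 m or y of each of spacer3, spacer5 in the frame of tray_center below 0 m or y of each of spacer4, spacer5 in the frame of tray_center below 0 m) and linear speed of each of spacer0, spacer1, spacer2, spacer3, spacer4, spacer5 below 0.05 m/s and height (world z) of shaker above 0.06 m and contact force between shaker and the fingers above 1 N and value of joint cam_lever below 0.8 rad), for 0.2 s.
2. the shaker stands upright on the bench and is let go, the lever still down (height (world z) of shaker below 0.006 m and angle between shaker's own z axis and vertical below 0.1 rad and contact force between shaker and the fingers below 0.1 N and linear speed of shaker below 0.03 m/s and contact force between shaker and stage below 0.1 N and value of joint cam_lever below 0.8 rad), for 0.2 s.
At the end, for the whole second after the job is handed in: Fingers hold the lever (over 1 N), still, within 0.17 rad of straight up, tray lift over 13.5 mm; six spacers still inside the tray rim, at least two at y > 0 and two at y < 0 of the tray; shaker upright on the bench, untouched, off the stage (x of spacer0 in the frame of tray_center between -0.058 and 0.058 m and y of spacer0 in the frame of tray_center between -0.083 and 0.083 m and z of spacer0 in the frame of tray_center between 0 and 0.025 m and x of spacer1 in the frame of tray_center between -0.058 and 0.058 m and y of spacer1 in the frame of tray_center between -0.083 and 0.083 m and z of spacer1 in the frame of tray_center between 0 and 0.025 m and x of spacer2 in the frame of tray_center between -0.058 and 0.058 m and y of spacer2 in the frame of tray_center between -0.083 and 0.083 m and z of spacer2 in the frame of tray_center between 0 and 0.025 m and x of spacer3 in the frame of tray_center between -0.058 and 0.058 m and y of spacer3 in the frame of tray_center between -0.083 and 0.083 m and z of spacer3 in the frame of tray_center between 0 and 0.025 m and x of spacer4 in the frame of tray_center between -0.058 and 0.058 m and y of spacer4 in the frame of tray_center between -0.083 and 0.083 m and z of spacer4 in the frame of tray_center between 0 and 0.025 m and x of spacer5 in the frame of tray_center between -0.058 and 0.058 m and y of spacer5 in the frame of tray_center between -0.083 and 0.083 m and z of spacer5 in the frame of tray_center between 0 and 0.025 m and (y of each of spacer0, spacer1 in the frame of tray_center above 0 m or y of each of spacer0, spacer2 in the frame of tray_center above 0 m or y of each of spacer0, spacer3 in the frame of tray_center above 0 m or y of each of spacer0, spacer4 in the frame of tray_center above 0 m or y of each of spacer0, spacer5 in the frame of tray_center above 0 m or y of each of spacer1, spacer2 in the frame of tray_center above 0 m or y of each of spacer1, spacer3 in the frame of tray_center above 0 m or y of each of spacer1, spacer4 in the frame of tray_center above 0 m or y of each of spacer1, spacer5 in the frame of tray_center above 0 m or y of each of spacer2, spacer3 in the frame of tray_center above 0 m or y of each of spacer2, spacer4 in the frame of tray_center above 0 m or y of each of spacer2, spacer5 in the frame of tray_center above 0 m or y of each of spacer3, spacer4 in the frame of tray_center above 0 m or y of each of spacer3, spacer5 in the frame of tray_center above 0 m or y of each of spacer4, spacer5 in the frame of tray_center above 0 m) and (y of each of spacer0, spacer1 in the frame of tray_center below 0 m or y of each of spacer0, spacer2 in the frame of tray_center below 0 m or y of each of spacer0, spacer3 in the frame of tray_center below 0 m or y of each of spacer0, spacer4 in the frame of tray_center below 0 m or y of each of spacer0, spacer5 in the frame of tray_center below 0 m or y of each of spacer1, spacer2 in the frame of tray_center below 0 m or y of each of spacer1, spacer3 in the frame of tray_center below 0 m or y of each of spacer1, spacer4 in the frame of tray_center below 0 m or y of each of spacer1, spacer5 in the frame of tray_center below 0 m or y of each of spacer2, spacer3 in the frame of tray_center below 0 m or y of each of spacer2, spacer4 in the frame of tray_center below 0 m or y of each of spacer2, spacer5 in the frame of tray_center below 0 m or y of each of spacer3, spacer4 in the frame of tray_center below 0 m or y of each of spacer3, spacer5 in the frame of tray_center below 0 m or y of each of spacer4, spacer5 in the frame of tray_center below 0 m) and linear speed of each of spacer0, spacer1, spacer2, spacer3, spacer4, spacer5 below 0.05 m/s and height (world z) of shaker below 0.006 m and angle between shaker's own z axis and vertical below 0.1 rad and contact force between shaker and the fingers below 0.1 N and linear speed of shaker below 0.03 m/s and contact force between shaker and stage below 0.1 N and value of joint cam_lever between 1.4 and 1.74 rad and value of joint tray above 0.0135 m and velocity of joint cam_lever between -0.1 and 0.1 rad/s and contact force between the fingers and cam_lever above 1 N); the arm keeps its last pose, push and grip.
It fails at once if the ring gauge is moved more than 30 mm (distance of ring_gauge from where it was at the start of the episode above 0.03 m).
It fails at once if the caliper is moved more than 30 mm (distance of caliper from where it was at the start of the episode above 0.03 m).
It fails at once if the loupe is moved more than 30 mm (distance of loupe from where it was at the start of the episode above 0.03 m).
It fails at once if the plug gauge is moved more than 30 mm (distance of plug_gauge from where it was at the start of the episode above 0.03 m).
It fails at once if the sample bin is moved more than 30 mm (distance of sample_bin from where it was at the start of the episode above 0.03 m).
It also fails if it takes over 66 s, if anything falls off the work surface, if the arm or the gripper's body presses on something with over 40 N, if the wrist force passes 120 N, or if a joint passes its speed limit or range.

## Working session

There is one attempt and no reset: what is moved stays moved. The work goes in short steps, Python scripts to look and compute and a shell command to move; the robot and the scene stay as the last step left them, time stands still between calls to the robot, and variables do not carry over. Pictures are saved under pics/ and viewed, about 8 in all and at most 12, crops included, and the job is handed in when it is done.

```bash
mkdir -p pics
cat > h.py <<'E'
import numpy as np, cv2
from bench import r
from scipy.spatial.transform import Rotation as R
def grab(n):
    f=r.grab_frame(n); z=f["z_map"]; v,u=np.mgrid[:z.shape[0],:z.shape[1]]
    P=np.stack([(u-f["cx"])/f["fx"]*z,(v-f["cy"])/f["fy"]*z,z,np.ones_like(z)],-1)
    W=P@np.linalg.inv(f["world_to_cam"]).T
    W=W[...,:3]; W[z==0]=np.nan
    return f,W
E
python3 - <<'E'
from h import *
for n in("top","scene"):
    f,W=grab(n); cv2.imwrite(f"pics/{n}0.png",f["pixels"]); np.save(n+"0.npy",W)
    print(n,np.linalg.inv(f["world_to_cam"])[:3].round(3).tolist(),f["fx"])
print(r.state())
E
```

```text
top [[0.028, -0.987, 0.158, 0.407], [-0.999, -0.032, -0.023, -0.006], [0.028, -0.158, -0.987, 1.027]] 453.5461961089174
scene [[-0.811, 0.396, -0.43, 0.972], [0.584, 0.539, -0.606, 0.566], [-0.008, -0.743, -0.669, 0.738]] 464.9312216989244
{'clock': 0.1, 'joint_positions': array([-1.23300582e+00,  3.20220823e-01,  1.56552997e+00,  9.52885393e-06,
        1.25738862e+00, -1.99967530e-02]), 'joint_velocities': array([-0.00036675, -0.00065575, -0.00162916, -0.00208621,  0.00056385,
       -0.00012537]), 'tau': array([-4.62709595e-04, -4.16408229e+01, -2.34705770e+01,  6.03183730e-05,
        5.01405448e-03,  2.27363451e-06]), 'ee_pos': array([ 0.20132278, -0.53845139,  0.40398073]), 'tcp_rot': array([-3.08995298e+00, -5.58741471e-01,  3.70204326e-04]), 'ft_force': array([-0.02523558,  0.00595356,  0.28566841]), 'moment': array([ 0.04722767, -0.01503964, -0.0284325 ]), 'opening': 0.08580828312003068}
```

View pics/top0.png

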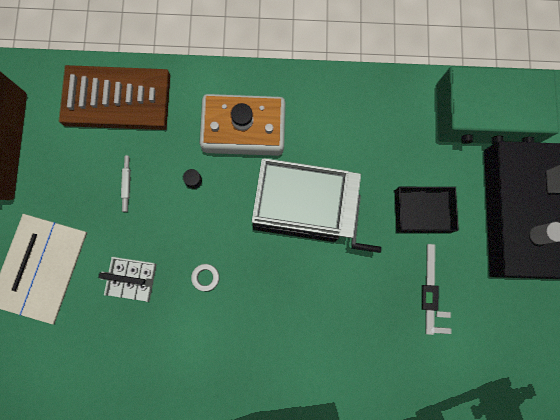

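View pics/scene0.png

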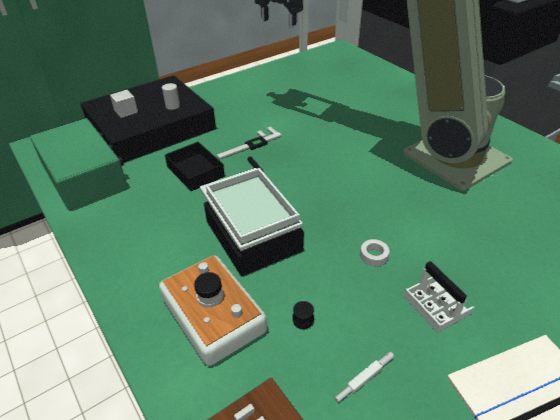

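Run:
```python
from h import *
W=np.load("top0.npy"); im=cv2.imread("pics/top0.png")
a=cv2.resize(im[245:310,90:165],None,fx=8,fy=8,interpolation=cv2.INTER_CUBIC)[:,:600]
S=cv2.imread("pics/scene0.png")[250:340,395:485]
b=cv2.resize(S,(520,520),interpolation=cv2.INTER_CUBIC)
c=np.zeros((520,1120,3),np.uint8); c[:,:600]=a; c[:,600:]=b
cv2.imwrite("pics/crop1.png",cv2.resize(c,(800,371)))
def rect(name,box,z0,z1,Ws=W):
    u0,v0,u1,v1=box; p=Ws[v0:v1,u0:u1].reshape(-1,3); p=p[(p[:,2]>z0)&(p[:,2]<z1)]
    (c,s,a)=cv2.minAreaRect((p[:,:2]*1000).astype(np.float32)); print(name,len(p),np.round(c,1),np.round(s,1),round(a,2),'zmed',np.median(p[:,2]).round(4))
rect("rim",(235,140,350,250),.098,.115)
rect("floor",(235,140,350,250),.080,.094)
rect("stage hi",(235,140,365,250),.03,.2)
rect("bridge",(85,240,165,320),.068,.09)
rect("pan walls",(85,240,165,320),.018,.03)
rect("pan all",(85,240,165,320),.006,.035)
rect("spacers",(85,240,165,320),.010,.018)
for y in range(228,262,3):
  print(y,[tuple((W[y,x]*1000).round().astype(int)) for x in range(350,385,5)])
S=np.load("scene0.npy")
rect("S rim",(190,150,310,290),.098,.115,S); rect("S floor",(190,150,310,290),.080,.094,S)
rect("S bridge",(395,250,485,340),.066,.09,S);rect("S pan",(395,250,485,340),.006,.03,S)
for n,b in dict(ring=(185,255,225,300),loupe=(180,165,205,192),plug=(115,150,135,215),bin=(388,180,462,238),cal=(418,240,455,338),dial=(195,90,290,158)).items(): rect(n,b,.004,.2)
```

```text
rim 883 [604.6 -72.4] [180.4 130.7] 83.2 zmed 0.1078
floor 5045 [602.6 -81.6] [209.1 139.3] 83.19 zmed 0.0905
stage hi 7906 [628.2 -71.3] [325.1 208.9] 78.91 zmed 0.0902
bridge 281 [422.2 293.6] [94.5 12.1] 83.01 zmed 0.0798
pan walls 209 [422.2 293.6] [96.2 83.8] 83.2 zmed 0.0222
pan all 817 [408.7 292.4] [125.6 106.1] 3.76 zmed 0.0153
spacers 462 [421.3 294.3] [96.3 81.6] 83.26 zmed 0.015
228 [(np.int64(540), np.int64(-178), np.int64(86)), (np.int64(543), np.int64(-193), np.int64(68)), (np.int64(553), np.int64(-217), np.int64(3)), (np.int64(554), np.int64(-229), np.int64(-1)), (np.int64(554), np.int64(-240), np.int64(0)), (np.int64(554), np.int64(-252), np.int64(0)), (np.int64(555), np.int64(-264), np.int64(0))]
231 [(np.int64(-9223372036854775808), np.int64(-9223372036854775808), np.int64(-9223372036854775808)), (np.int64(536), np.int64(-192), np.int64(71)), (np.int64(546), np.int64(-217), np.int64(4)), (np.int64(547), np.int64(-229), np.int64(1)), (np.int64(547), np.int64(-240), np.int64(2)), (np.int64(548), np.int64(-252), np.int64(-1)), (np.int64(548), np.int64(-264), np.int64(
[... 3269 characters left out ...]
64(479), np.int64(-252), np.int64(0)), (np.int64(479), np.int64(-262), np.int64(4))]
S rim 1353 [637.  -23.4] [333.4 193.8] 56.9 zmed 0.1047
S floor 3465 [664.  -54.6] [292.7 252.3] 83.42 zmed 0.0909
S bridge 513 [422.8 294. ] [94.3 15.1] 82.48 zmed 0.0789
S pan 1357 [422.8 293.6] [95.5 86.5] 83.09 zmed 0.0154
ring 438 [431.9 128.3] [96.  70.8] 3.22 zmed 0.0218
loupe 306 [656.  175.4] [57.4 51.4] 85.38 zmed 0.0354
plug 397 [636.4 326.5] [136.2  42.6] 6.05 zmed 0.0141
bin 1871 [ 600.7 -365.8] [171.8 129.2] 87.97 zmed 0.0085
cal 1190 [ 422.8 -388.1] [ 83.  215.7] 88.4 zmed 0.0089
dial 4917 [791.8  62.5] [164.7 219.7] 0.72 zmed 0.0569<stdin>:19: RuntimeWarning: invalid value encountered in cast
```

View pics/crop1.png

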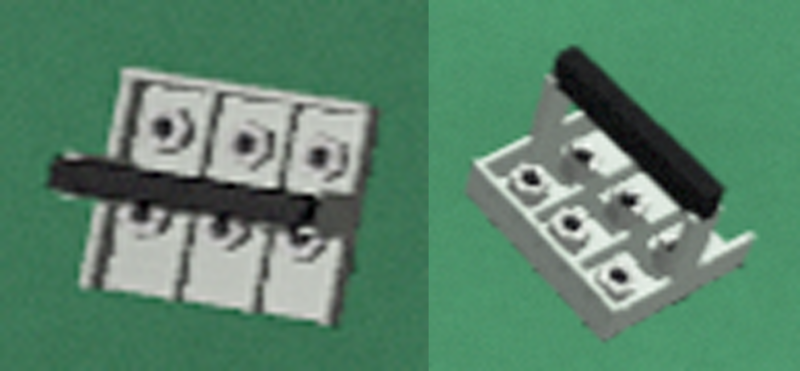

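Top view: the shaker is at about (130,280) with its closed wall at the top of the image and its mouth towards the robot. The stage is at (303,197) and the lever grip at (367,247), pointing towards the robot. Shaker and stage have almost the same yaw, about -6.9°. Heights and sizes agree with the given ones.

```bash
python3 -m inch '[[0,0,0,0,0,-0.137,0.085],[0,0,0,0,0,-0.137,0.085],[0,0,0,0,0,-0.137,0.085],[0,0,0,0,0,-0.137,0.085],[0,0,0,0,0,-0.137,0.085],[0,0,0,0,0,-0.137,0.085],[0,0,0,0,0,-0.137,0.085],[0,0,0,0,0,-0.137,0.085],[0.03,0.015,0,0,0,0,0.085],[0.04,0.015,0,0,0,0,0.085],[0.045,0.015,0,0,0,0,0.085],[0.045,0.015,0,0,0,0,0.085],[0.045,0.015,0,0,0,0,0.085],[0.045,0.015,0,0,0,0,0.085],[0.045,0.015,0,0,0,0,0.085],[0.045,0.015,0,0,0,0,0.085],[0.045,0,0,0,0,0,0.085],[0.045,0,0,0,0,0,0.085],[0.045,0,0,0,0,0,0.085],[0.045,0,0,0,0,0,0.085]]' 60
cat >> h.py <<'E'
def pose():
    s=r.state(); return s["ee_pos"],R.from_rotvec(s["tcp_rot"])
def to(grasp,az,tilt=0,depth=.155):
    """remaining shift (tool axes) of grasp point and turn (tool rotvec) to: tool x azimuth az deg, tilt about tool x"""
    p,q=pose(); a=np.radians(az); X=np.array([np.cos(a),np.sin(a),0]); Z=np.array([0,0,-1.]); Y=np.cross(Z,X)
    T=R.from_matrix(np.stack([X,Y,Z],1))*R.from_rotvec([tilt,0,0])
    t=np.array(grasp)-depth*T.as_matrix()[:,2]
    print("tool shift mm",(q.inv().apply(t-p)*1000).round(1),"turn",(q.inv()*T).as_rotvec().round(4),"clock",r.state()["clock"],"F",r.state()["ft_force"].round(1),"grasp",(p+q.apply([0,0,depth])).round(4))
E
python3 -c "
from h import *
to([.4225,.2937,.070],83.1)"
```

```text
clock: 2.6
ee_pos: [0.381, -0.0347, 0.4045]
tcp_rot: [-2.348, -2.088, 0.0]
ft_force: [0.8, -0.6, -1.0]
opening: 0.0849
tool shift mm [331.    2.8 179.5] turn [-0.0001  0.0001  0.0032] clock 2.6 F [ 0.8 -0.6 -1. ] grasp [ 0.381  -0.0347  0.2495]
```

```bash
python3 -m inch '[[0.045,0,0,0,0,0,0.085],[0.045,0,0,0,0,0,0.085],[0.045,0,0,0,0,0,0.085],[0.045,0,0,0,0,0,0.085],[0.045,0,0,0,0,0,0.085],[0.045,0,0,0,0,0,0.085],[0.04,0.003,0.03,0,0,0,0.085],[0.021,0,0.04,0,0,0.003,0.085],[0,0,0.04,0,0,0,0.085],[0,0,0.025,0,0,0,0.085],[0,0,0,0,0,0,0.085],[0,0,0,0,0,0,0.085]]' 60
python3 -c "
from h import *
to([.4225,.2937,.070],83.1)
f,W=grab('top')
p=W[240:320,85:165].reshape(-1,3)
cv2.imwrite('pics/a.png',cv2.resize(f['pixels'][200:340,60:260],None,fx=3,fy=3))"
```

```text
clock: 4.1
ee_pos: [0.4233, 0.2924, 0.2706]
tcp_rot: [2.351, 2.084, 0.002]
ft_force: [-0.2, 0.9, 0.9]
opening: 0.0851
tool shift mm [ 1.1 -1.  45.6] turn [ 0.0012 -0.0009  0.0003] clock 4.1 F [-0.2  0.9  0.9] grasp [0.4235 0.2926 0.1156]
```

View pics/a.png

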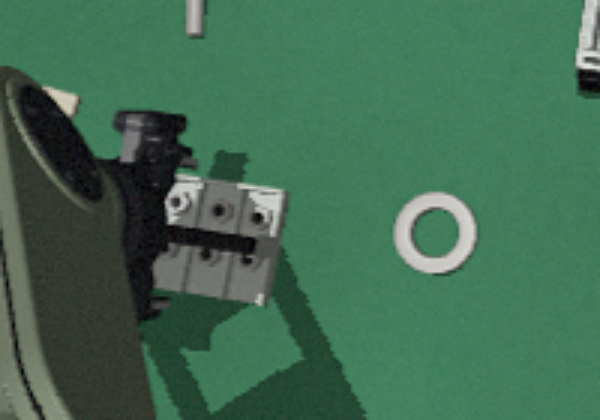

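The crop shows the open jaws at about (150,130) and (150,300), either side of the bridge at (210,240). They are aligned. I'll descend, grip and lift a little.

```bash
python3 -m inch '[[0.001,-0.001,0.02,0,0,0,0.085],[0,0,0.015,0,0,0,0.085],[0,0,0.01,0,0,0,0.085],[0,0,0,0,0,0,0.01],[0,0,0,0,0,0,0.01],[0,0,0,0,0,0,0.01],[0,0,0,0,0,0,0.01],[0,0,0,0,0,0,0.01],[0,0,0,0,0,0,0.01],[0,0,0,0,0,0,0.01],[0,0,0,0,0,0,0.01],[0,0,0,0,0,0,0.01]]' 60
python3 -c "
from h import *
to([.4225,.2937,.070],83.1)"
python3 -m inch '[[0,0,-0.01,0,0,0,0.005],[0,0,-0.02,0,0,0,0.005],[0,0,-0.03,0,0,0,0.005],[0,0,-0.035,0,0,0,0.005],[0,0,-0.035,0,0,0,0.005],[0,0,-0.025,0,0,0,0.005],[0,0,-0.01,0,0,0,0.005],[0,0,0,0,0,0,0.005],[0,0,0,0,0,0,0.005]]' 60
python3 -c "
from h import *
to([.6046,-.0724,.235],83.2)"
```

```text
clock: 5.65
ee_pos: [0.4219, 0.2934, 0.2249]
tcp_rot: [-2.351, -2.084, -0.0]
ft_force: [-2.4, -0.4, 4.5]
opening: 0.0111
tool shift mm [ 0.4  0.5 -0.1] turn [-0.     -0.0001  0.0004] clock 5.65 F [-2.4 -0.4  4.5] grasp [0.4219 0.2934 0.0699]
clock: 6.78
ee_pos: [0.4218, 0.2931, 0.3883]
tcp_rot: [-2.35, -2.084, 0.004]
ft_force: [-0.6, -1.2, -2.5]
opening: 0.0111
tool shift mm [-341.   225.3   -1.5] turn [-0.002   0.0019 -0.0013] clock 6.775 F [-0.6 -1.2 -2.5] grasp [0.4214 0.2929 0.2333]
```

```bash
python3 -m inch '[[-0.01,0.0085,0,0,0,0,0.005],[-0.02,0.017,0,0,0,0,0.005],[-0.03,0.0253,0,0,0,0,0.005],[-0.03,0.0253,0,0,0,0,0.005],[-0.03,0.0253,0,0,0,0,0.005],[-0.03,0.0253,0,0,0,0,0.005],[-0.03,0.0253,0,0,0,0,0.005],[-0.03,0.0253,0,0,0,0,0.005],[-0.03,0.0253,0,0,0,0,0.005],[-0.03,0.0253,0,0,0,0,0.005],[-0.03,0.0253,0,0,0,0,0.005],[-0.025,0.021,0,0,0,0,0.005],[-0.011,0.009,0,0,0,0,0.005],[-0.005,0.0042,0,0,0,0,0.005],[0,0,0,0,0,0,0.005],[0,0,0,0,0,0,0.005]]' 60
python3 -c "
from h import *
to([.6662,-.0797,.230],83.2)
c=np.array([0,-.042,.225])
for a in(-.05,-.08,-.1):print(a,(c-R.from_rotvec([a,0,0]).apply(c)).round(4))
f,W=grab('scene');cv2.imwrite('pics/b.png',f['pixels'])"
```

```text
clock: 8.78
ee_pos: [0.6661, -0.0787, 0.3899]
tcp_rot: [-2.349, -2.085, -0.0]
ft_force: [-0.2, -0.6, -2.8]
opening: 0.011
tool shift mm [-1.   0.2  4.9] turn [-0.0003 -0.0003 -0.0003] clock 8.775 F [-0.2 -0.6 -2.8] grasp [ 0.6661 -0.0786  0.2349]
-0.05 [ 0.     -0.0113 -0.0018]
-0.08 [ 0.     -0.0181 -0.0026]
-0.1 [ 0.     -0.0227 -0.0031]
```

View pics/b.png

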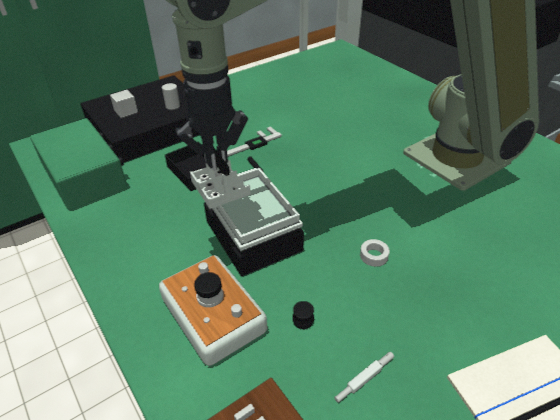

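```bash
python3 -m inch '[[-0.001,-0.0113,-0.0018,-0.05,0,0,0.005],[0,-0.0113,-0.0018,-0.05,0,0,0.005],[0,-0.0113,-0.0018,-0.05,0,0,0.005],[0,-0.0113,-0.0018,-0.05,0,0,0.005],[0,-0.0113,-0.0018,-0.05,0,0,0.005],[0,-0.0026,0.0103,0,0,0,0.005],[0,-0.005,0.02,0,0,0,0.005],[0,-0.004,0.015,0,0,0,0.005],[0,-0.002,0.008,0,0,0,0.005],[0,0,0,0,0,0,0.005],[0,0,0,0,0,0,0.005]]' 60
python3 -c "
from h import *
p,q=pose(); l=p+q.apply([0,-.042,.225]); print('lip',l)
e=l[:2]-np.array([.6046,-.0724]); print('stage xy',e@[.993,-.118],e@[.118,.993],'z axis',q.as_matrix()[:,2])"
```

```text
clock: 10.2
ee_pos: [0.6102, -0.0738, 0.3386]
tcp_rot: [2.202, 1.953, 0.247]
ft_force: [0.6, -0.1, -2.3]
opening: 0.0114
lip [ 0.6253752  -0.07568371  0.11022199]
stage xy 0.02101724898641551 -0.0008092478097374326 z axis [ 0.24690827 -0.02985603 -0.96857882]
```

```bash
python3 -m inch '[[0,-0.0091,-0.0015,-0.04,0,0,0.005],[0,-0.0091,-0.0015,-0.04,0,0,0.005],[0,-0.0091,-0.0015,-0.04,0,0,0.005],[0,-0.0091,-0.0015,-0.04,0,0,0.005],[0,-0.0091,-0.0015,-0.04,0,0,0.005],[0,-0.0091,-0.0015,-0.04,0,0,0.005],[0,-0.0091,-0.0015,-0.04,0,0,0.005],[0,-0.0091,-0.0015,-0.04,0,0,0.005],[0,-0.0091,-0.0015,-0.04,0,0,0.005],[0,-0.0091,-0.0015,-0.04,0,0,0.005],[0,-0.0091,-0.0015,-0.04,0,0,0.005],[0,-0.0091,-0.0015,-0.04,0,0,0.005],[0,-0.0091,-0.0015,-0.04,0,0,0.005],[0,-0.0091,-0.0015,-0.04,0,0,0.005],[0,0,0,0,0,0,0.005],[0,0,0,0,0,0,0.005],[0,0,0,0,0,0,0.005],[0,0,0,0,0,0,0.005]]' 60
python3 -c "
from h import *
p,q=pose(); l=p+q.apply([0,-.042,.225]); print('lip',l)
e=l[:2]-np.array([.6046,-.0724]); print('stage xy',e@[.993,-.118],e@[.118,.993],'z axis',q.as_matrix()[:,2])
f,W=grab('scene'); g,_=grab('top')
cv2.imwrite('pics/c.png',np.hstack([cv2.resize(f['pixels'][90:290,150:350],(400,400)),cv2.resize(g['pixels'][130:270,230:370],(400,400))]))"
```

```text
clock: 12.45
ee_pos: [0.5002, -0.0624, 0.3059]
tcp_rot: [1.864, 1.663, 0.674]
ft_force: [1.1, 0.5, -1.2]
opening: 0.0109
lip [ 0.62422975 -0.07434386  0.11387048]
stage xy 0.019721715126896855 0.00038605733720436044 z axis [ 0.68552388 -0.0690877  -0.72476472]
```

View pics/c.png

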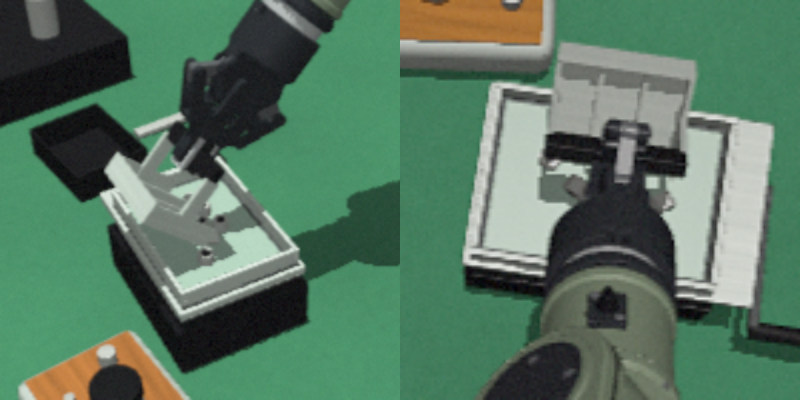

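```bash
python3 -m inch '[[0,0.003,-0.003,0,0,0,0.005],[0,0.007,-0.0073,0,0,0,0.005],[0,0.014,-0.0145,0,0,0,0.005],[0,0.02,-0.021,0,0,0,0.005],[0,0.02,-0.021,0,0,0,0.005],[0,0.01,-0.01,0,0,0,0.005],[0,0,0,0,0,0,0.005],[0,0,0,0,0,0,0.005],[0,0,0,0,0,0,0.005]]' 60
python3 -c "
from h import *
print(r.state()['ft_force'])
f,W=grab('scene'); g,_=grab('top')
cv2.imwrite('pics/d.png',np.hstack([cv2.resize(f['pixels'][90:290,150:350],(400,400),interpolation=2),cv2.resize(g['pixels'][130:270,230:370],(400,400),interpolation=2)]))"
```

```text
clock: 13.68
ee_pos: [0.5005, -0.0635, 0.4112]
tcp_rot: [1.867, 1.664, 0.673]
ft_force: [0.1, -0.1, -0.5]
opening: 0.0111
[ 0.12126488 -0.11173489 -0.50199325]
```

View pics/d.png

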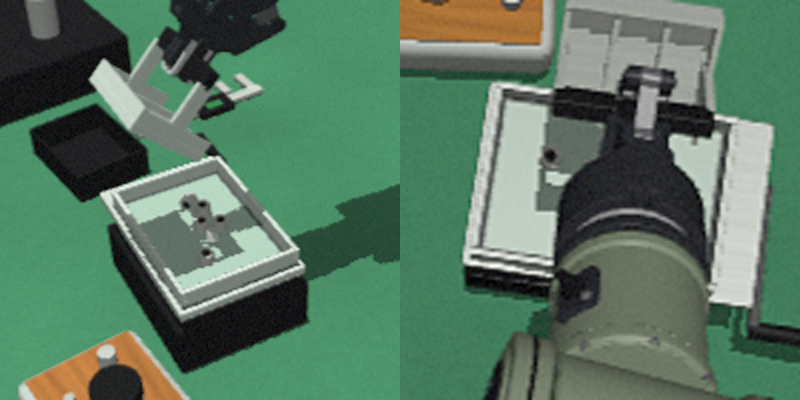

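```bash
cat >> h.py <<'E'
def trayview(fn,zt=.088):
    M=np.zeros((340,240,3),np.uint8)
    f,W=grab('scene'); p=W.reshape(-1,3); col=f['pixels'].reshape(-1,3)
    e=p[:,:2]-[.6046,-.0724]; sx=e@[.993,-.118]; sy=e@[.118,.993]
    k=(abs(sx)<.056)&(abs(sy)<.082)&(p[:,2]<zt+.035)&(p[:,2]>zt-.01)
    I=cv2.resize(f['pixels'][165:255,195:305],None,fx=5,fy=5,interpolation=2)
    for x,y,h,c in zip(sx[k],sy[k],p[k,2]-zt,col[k]):
        cv2.circle(M,(int(120-y*0+x*2000),int(170-y*2000)),3,(int(np.clip((h)*255/.03,0,255)),)*3,-1)
    M[170,:,2]=255
    cv2.imwrite(fn,np.hstack([cv2.copyMakeBorder(I,0,0,0,0,0)[:340,:550],M]))
    B=np.zeros((340,240),np.uint8)
    hi=k&(p[:,2]>zt+.008)
    for x,y in zip(sx[hi],sy[hi]): B[int(170-y*2000),int(120+x*2000)]=255
    B=cv2.morphologyEx(B,cv2.MORPH_CLOSE,np.ones((9,9)))
    n,_,st,c=cv2.connectedComponentsWithStats(B)
    for i in range(1,n):
        if st[i,4]>60: print('blob mm x %.0f y %.0f area mm2 %.0f'%((c[i,0]-120)/2,(170-c[i,1])/2,st[i,4]/4), st[i,:4]/2)
E
python3 -c "
from h import *
trayview('pics/e.png')"
```

```text
blob mm x 16 y 43 area mm2 200 [68.5 32.5 16.5 19.5]
blob mm x -2 y 22 area mm2 118 [51.  56.  15.  15.5]
blob mm x -10 y 0 area mm2 332 [32.5 71.5 35.  28. ]
blob mm x -11 y -32 area mm2 326 [ 37.5 102.5  28.5  28.5]
```

View pics/e.png

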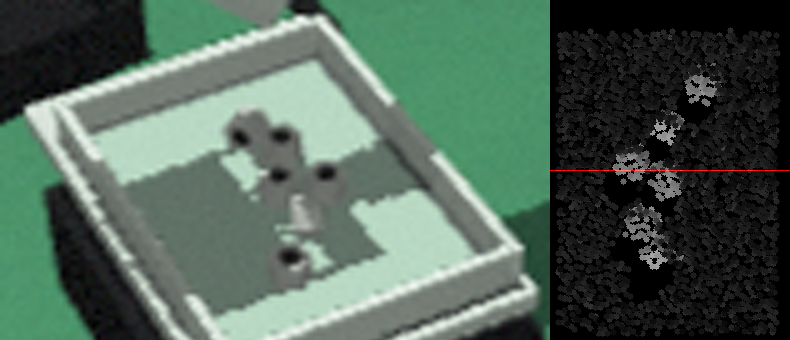

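```bash
python3 -m inch '[[0,0.02,0.0047,0.09,0,0,0.005],[0,0.02,0.0047,0.09,0,0,0.005],[0,0.02,0.0047,0.09,0,0,0.005],[0,0.02,0.0047,0.09,0,0,0.005],[0,0.02,0.0047,0.09,0,0,0.005],[0,0.02,0.0047,0.09,0,0,0.005],[0,0.02,0.0047,0.09,0,0,0.005],[0,0.02,0.0047,0.09,0,0,0.005],[0,0.02,0.0047,0.09,0,0,0.005],[0,0,0,0,0,0,0.005]]' 60
python3 -c "
from h import *
to([.4219,.2934,.071],83.1)"
```

```text
clock: 15.08
ee_pos: [0.6787, -0.0836, 0.4405]
tcp_rot: [-2.307, -2.066, 0.041]
ft_force: [-0.2, 0.0, -2.1]
opening: 0.0107
tool shift mm [ 344.3 -285.3  232.7] turn [-0.0511 -0.0095  0.0101] clock 15.075 F [-0.2  0.  -2.1] grasp [ 0.671  -0.0812  0.2857]
```

```bash
python3 -m inch '[[0,0,0,-0.051,-0.0095,0.01,0.005],[0.02,-0.0165,0,0,0,0,0.005],[0.035,-0.0289,0,0,0,0,0.005],[0.04,-0.033,0,0,0,0,0.005],[0.04,-0.033,0,0,0,0,0.005],[0.04,-0.033,0,0,0,0,0.005],[0.04,-0.033,0,0,0,0,0.005],[0.04,-0.033,0,0,0,0,0.005],[0.04,-0.033,0,0,0,0,0.005],[0.03,-0.025,0.02,0,0,0,0.005],[0.012,-0.01,0.03,0,0,0,0.005],[0.005,-0.004,0.03,0,0,0,0.005],[0,0,0.03,0,0,0,0.005],[0,0,0.02,0,0,0,0.005],[0,0,0,0,0,0,0.005],[0,0,0,0,0,0,0.005]]' 60
python3 -c "
from h import *
to([.4219,.2934,.071],83.1)"
```

```text
clock: 17.08
ee_pos: [0.4378, 0.29, 0.3137]
tcp_rot: [2.35, 2.083, 0.005]
ft_force: [-0.2, 0.5, -1.1]
opening: 0.0114
tool shift mm [  1.4 -16.5  87.6] turn [ 0.003  -0.0017  0.    ] clock 17.075 F [-0.2  0.5 -1.1] grasp [0.4383 0.2902 0.1587]
```

```bash
python3 -m inch '[[0.0014,-0.008,0.02,0.003,-0.0017,0,0.005],[0,-0.008,0.025,0,0,0,0.005],[0,0,0.02,0,0,0,0.005],[0,0,0.01,0,0,0,0.005],[0,0,0.006,0,0,0,0.005],[0,0,0.004,0,0,0,0.005],[0,0,0.002,0,0,0,0.005],[0,0,0,0,0,0,0.005],[0,0,0,0,0,0,0.005]]' 60
python3 -c "
from h import *
to([.4219,.2934,.070],83.1)"
```

```text
clock: 18.2
ee_pos: [0.422, 0.2932, 0.2257]
tcp_rot: [-2.351, -2.084, 0.003]
ft_force: [0.9, -0.3, -1.1]
opening: 0.0112
tool shift mm [ 0.1 -0.2  0.7] turn [-0.0017  0.0014  0.    ] clock 18.2 F [ 0.9 -0.3 -1.1] grasp [0.4218 0.2931 0.0707]
```

```bash
python3 -m inch '[[0,0,0.001,-0.0017,0.0014,0,0.005],[0,0,0,0,0,0,0.005],[0,0,0,0,0,0,0.02],[0,0,0,0,0,0,0.04],[0,0,0,0,0,0,0.085],[0,0,0,0,0,0,0.085],[0,0,0,0,0,0,0.085],[0,0,0,0,0,0,0.085],[0,0,0,0,0,0,0.085],[0,0,-0.02,0,0,0,0.085],[0,0,-0.035,0,0,0,0.085],[0,0,-0.035,0,0,0,0.085],[0,0,-0.025,0,0,0,0.085],[0,0,0,0,0,0,0.085]]' 60
python3 - <<'E'
from h import *
f,W=grab('scene')
p=W[240:340,385:490].reshape(-1,3)
for a,b in((.066,.076),(.076,.1),(.018,.028),(.001,.03)):
    q=p[(p[:,2]>a)&(p[:,2]<b)]; print(len(q),q.mean(0).round(4))
q=p[(p[:,2]>.07)&(p[:,2]<.095)]; print(cv2.minAreaRect((q[:,:2]*1000).astype(np.float32)))
# grip bar and lever, before moving
T=np.load("top0.npy"); S=np.load("scene0.npy")
for n,A in(("T",T),("S",S)):
    q=A.reshape(-1,3); e=q[:,:2]-[.6046,-.0724]; sx=e@np.array([.993,-.118]); sy=e@np.array([.118,.993])
    k=(sy<-.108)&(sy>-.21)&(abs(sx)<.14)&(q[:,2]>.02)&(q[:,2]<.12)
    g=k&(sy<-.14)
    if g.any(): print(n,'grip',g.sum(),'sx',np.percentile(sx[g],[5,50,95]).round(4),'sy',np.percentile(sy[g],[1,99]).round(4),'z',np.percentile(q[g,2],[5,50,95]).round(4))
    a=k&(sy>-.138)
    for x in np.arange(-.1,.1,.01):
        m=a&(abs(sx-x)<.005)
        if m.sum(): print('  arm',x.round(3),m.sum(),np.median(q[m,2]).round(4),'max',q[m,2].max().round(4),'sy',np.percentile(sy[m],[5,95]).round(4))
E
```

```text
clock: 19.95
ee_pos: [0.4223, 0.2935, 0.3412]
tcp_rot: [2.351, 2.083, 0.006]
ft_force: [0.3, -0.0, 0.1]
opening: 0.0851
173 [0.4283 0.2969 0.071 ]
335 [0.4243 0.2955 0.08  ]
395 [0.4407 0.2795 0.0223]
5409 [0.3972 0.2719 0.005 ]
((423.5640563964844, 292.9078369140625), (95.58121490478516, 13.938265800476074), 82.91243743896484)
T grip 136 sx [-0.0904 -0.0851 -0.0786] sy [-0.1842 -0.1406] z [0.067  0.0713 0.0751]
  arm -0.09 22 0.0709 max 0.0748 sy [-0.1371 -0.1226]
  arm -0.08 33 0.0717 max 0.0765 sy [-0.1365 -0.1217]
  arm -0.07 36 0.0738 max 0.087 sy [-0.1293 -0.11  ]
  arm -0.06 41 0.0847 max 0.0895 sy [-0.1278 -0.109 ]
  arm -0.05 39 0.0852 max 0.0915 sy [-0.1294 -0.1089]
  arm -0.04 40 0.0859 max 0.0901 sy [-0.1282 -0.1089]
  arm -0.03 37 0.086 max 0.0895 sy [-0.1278 -0.109 ]
  arm -0.02 39 0.0847 max 0.0887 sy [-0.1286 -0.1092]
  arm -0.01 34 0.0864 max 0.0899 sy [-0.1276 -0.1096]
  arm -0.0 39 0.0857 max 0.0892 sy [-0.1293 -0.1086]
  arm 0.01 35 0.0852 max 0.0896 sy [-0.1286 -0.1096]
  arm 0.02 40 0.0861 max 0.0894 sy [-0.1283 -0.1085]
  arm 0.03 26 0.0864 max 0.0905 sy [-0.12
[... 497 characters left out ...]
1 sy [-0.1204 -0.1187]
  arm -0.05 3 0.0871 max 0.0882 sy [-0.1195 -0.1173]
  arm -0.04 5 0.086 max 0.089 sy [-0.1206 -0.1158]
  arm -0.03 4 0.0869 max 0.0881 sy [-0.1207 -0.1182]
  arm -0.02 3 0.0866 max 0.0873 sy [-0.12   -0.1181]
  arm -0.01 5 0.0874 max 0.0892 sy [-0.121  -0.1151]
  arm -0.0 4 0.0876 max 0.088 sy [-0.1192 -0.1166]
  arm 0.01 4 0.0864 max 0.0874 sy [-0.1204 -0.1172]
  arm 0.02 4 0.0864 max 0.0906 sy [-0.1207 -0.1155]
  arm 0.03 4 0.0874 max 0.0881 sy [-0.1198 -0.1173]
  arm 0.04 4 0.0864 max 0.0873 sy [-0.12   -0.1171]
  arm 0.05 4 0.086 max 0.087 sy [-0.1204 -0.1184]
  arm 0.06 12 0.0861 max 0.0879 sy [-0.1202 -0.1094]
  arm 0.07 10 0.0864 max 0.0881 sy [-0.1203 -0.1099]
```

```bash
python3 -c "
from h import *
to([.5021,-.2193,.16],83.2)"
```

```text
tool shift mm [-499.2  141.1   24.6] turn [ 0.0005 -0.0004 -0.0017] clock 20.0 F [-0.5  0.2 -0.6] grasp [0.422  0.2933 0.1847]
```

```bash
python3 -m inch '[[-0.02,0,0,0,0,0,0.085],[-0.035,0.005,0,0,0,0,0.085],[-0.045,0.012,0,0,0,0,0.085],[-0.045,0.014,0,0,0,0,0.085],[-0.045,0.014,0,0,0,0,0.085],[-0.045,0.014,0,0,0,0,0.085],[-0.045,0.014,0,0,0,0,0.085],[-0.045,0.014,0,0,0,0,0.085],[-0.045,0.014,0,0,0,0,0.085],[-0.045,0.014,0,0,0,0,0.085],[-0.04,0.013,0,0,0,0,0.085],[-0.03,0.013,0.01,0,0,0,0.085],[-0.014,0,0.015,0,0,0,0.085],[0,0,0,0,0,0,0.085],[0,0,0,0,0,0,0.085]]' 60
python3 - <<'E'
from h import *
to([.5021,-.2193,.067],83.2)
f,W=grab('scene');g,_=grab('top')
cv2.imwrite('pics/f.png',np.hstack([cv2.resize(f['pixels'][60:260,180:380],(400,400),interpolation=2),cv2.resize(g['pixels'][150:290,290:430],(400,400),interpolation=2)]))
E
```

```text
clock: 21.88
ee_pos: [0.5015, -0.2182, 0.3143]
tcp_rot: [-2.349, -2.083, 0.001]
ft_force: [0.0, 0.2, 0.3]
opening: 0.085
tool shift mm [-1.1  0.9 92.3] turn [-0.0018 -0.0005 -0.0011] clock 21.875 F [0.  0.2 0.3] grasp [ 0.5012 -0.2181  0.1593]
```

View pics/f.png

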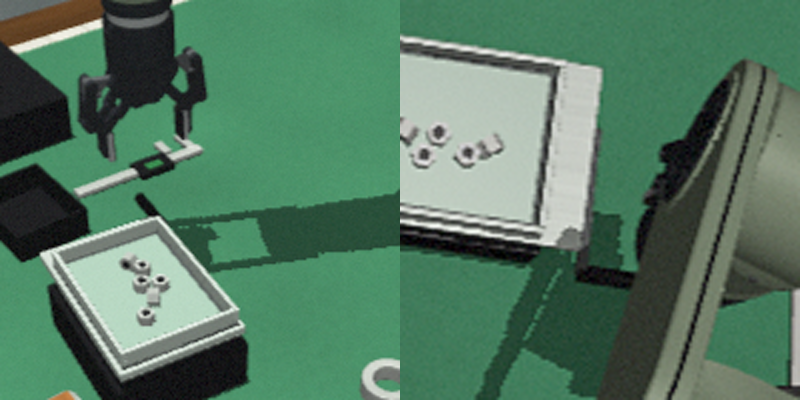

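The left view shows six spacers in the tray (125–165, 260–320) and the jaws straddling the grip at (147,205). I'll descend and pinch.

```bash
python3 -m inch '[[-0.001,0.001,0.02,0,0,0,0.085],[0,0,0.03,0,0,0,0.085],[0,0,0.025,0,0,0,0.085],[0,0,0.012,0,0,0,0.085],[0,0,0.005,0,0,0,0.06],[0,0,0,0,0,0,0.05],[0,0,0,0,0,0,0.04],[0,0,0,0,0,0,0.03],[0,0,0,0,0,0,0.025],[0,0,0,0,0,0,0.02],[0,0,0,0,0,0,0.018],[0,0,0,0,0,0,0.016],[0,0,0,0,0,0,0.016]]' 40
python3 -c "
from h import *
to([.5021,-.2193,.067],83.2)"
python3 -m inch '[[0,0,0,0,0,0,0.014],[0,0,0,0,0,0,0.01],[0,0,0,0,0,0,0.005],[0,0,0,0,0,0,0.005],[0,0,0,0,0,0,0.005]]' 40
python3 -c "
from h import *
to([.5021,-.2193,.067],83.2)"
```

```text
clock: 23.6
ee_pos: [0.5028, -0.2202, 0.2226]
tcp_rot: [-2.351, -2.084, 0.001]
ft_force: [-0.1, 0.2, -0.4]
opening: 0.0158
tool shift mm [ 0.8 -0.8  0.6] turn [-0.0008  0.0003 -0.0016] clock 23.6 F [-0.1  0.2 -0.4] grasp [ 0.5027 -0.2203  0.0676]
clock: 24.22
ee_pos: [0.5022, -0.2201, 0.2224]
tcp_rot: [-2.349, -2.083, 0.003]
ft_force: [-5.3, -0.4, 1.6]
opening: 0.0126
tool shift mm [ 0.8 -0.2  0.4] turn [-0.0029  0.0001 -0.0014] clock 24.225 F [-5.3 -0.4  1.6] grasp [ 0.5017 -0.2201  0.0674]
```

```bash
python3 -m inch '[[0,0.001,-0.005,0,0,0,0.005],[0,0.001,-0.005,0,0,0,0.005],[0,0.0015,-0.005,0,0,0,0.005],[0,0.0016,-0.005,0,0,0,0.005],[0,0.002,-0.005,0,0,0,0.005],[0,0.0021,-0.0046,0,0,0,0.005],[0,0,0,0,0,0,0.005],[0,0,0,0,0,0,0.005]]' 50
cat >> h.py <<'E'
def lever():
    p,q=pose(); g=p+q.apply([0,0,.155]); e=g[:2]-np.array([.6046,-.0724]); s=r.state(); F=s['ft_force']
    print('stage grip',(e@[.993,-.118]).round(4),(e@[.118,.993]).round(4),g[2].round(4),'F stage',(F[:2]@[.993,-.118]).round(1),(F[:2]@[.118,.993]).round(1),F[2].round(1),'open',s['opening'].round(4),s['clock'])
E
python3 -c "
from h import *
lever()"
```

```text
clock: 25.22
ee_pos: [0.5107, -0.2211, 0.2522]
tcp_rot: [-2.347, -2.082, 0.006]
ft_force: [-10.0, -0.7, 1.7]
opening: 0.012Traceback (most recent call last):
  File "<string>", line 3, in <module>
    lever()
    ~~~~~^^
  File "h.py", line 37, in lever
    print('stage grip',(e@[.993,-.118]).round(4),(e@[.118,.993]).round(4),g[2].round(4),'F stage',(F[:2]@[.993,-.118]).round(1),(F[:2]@[.118,.993]).round(1),F[2].round(1),'open',s['opening'].round(4),s['clock'])
                                                                                                                                                                                  ^^^^^^^^^^^^^^^^^^
AttributeError: 'float' object has no attribute 'round'
```

```bash
sed -i "s/s\['opening'\].round(4)/s['opening']/" h.py; python3 -m inch '[[0,-0.001,-0.0005,0,0,0,0.005],[0,-0.001,-0.0005,0,0,0,0.005],[0,0,0,0,0,0,0.005],[0,0,0,0,0,0,0.005]]' 50
python3 -c "
from h import *
lever()"
```

```text
clock: 25.72
ee_pos: [0.5102, -0.221, 0.2532]
tcp_rot: [-2.351, -2.084, 0.001]
ft_force: [-2.6, 0.1, -4.1]
opening: 0.0123
stage grip -0.0762 -0.1587 0.0982 F stage -2.6 -0.2 -4.1 open 0.012321270511001327 25.725
```

```bash
python3 -m inch '[[0,0.0026,-0.0046,0,0,0,0.005],[0,0.0027,-0.0045,0,0,0,0.005],[0,0.003,-0.0043,0,0,0,0.005],[0,0.0031,-0.0042,0,0,0,0.005],[0,0.0034,-0.004,0,0,0,0.005],[0,0.0036,-0.0039,0,0,0,0.005],[0,0.0038,-0.0036,0,0,0,0.005],[0,0.0039,-0.0035,0,0,0,0.005],[0,0,0,0,0,0,0.005],[0,0,0,0,0,0,0.005]]' 50
python3 -c "
from h import *
lever()"
```

```text
clock: 26.98
ee_pos: [0.5338, -0.2239, 0.2869]
tcp_rot: [-2.346, -2.081, 0.009]
ft_force: [-14.5, 0.1, 5.8]
opening: 0.0124
stage grip -0.0537 -0.1589 0.1319 F stage -14.4 -1.6 5.8 open 0.012414576661666368 26.975
```

```bash
python3 -m inch '[[0,-0.001,-0.0012,0,0,0,0.005],[0,-0.001,-0.0012,0,0,0,0.005],[0,0,0,0,0,0,0.005],[0,0,0,0,0,0,0.005]]' 50
python3 -c "
from h import *
lever()"
```

```text
clock: 27.48
ee_pos: [0.5337, -0.2238, 0.2879]
tcp_rot: [-2.349, -2.083, 0.003]
ft_force: [-6.1, -0.1, -6.7]
opening: 0.0118
stage grip -0.053 -0.1588 0.1329 F stage -6.1 -0.8 -6.7 open 0.011833670706007368 27.475
```

```bash
python3 -m inch '[[0,0.0038,-0.0036,0,0,0,0.005],[0,0.004,-0.0034,0,0,0,0.005],[0,0.0042,-0.0032,0,0,0,0.005],[0,0.0043,-0.003,0,0,0,0.005],[0,0.0045,-0.0028,0,0,0,0.005],[0,0.0046,-0.0025,0,0,0,0.005],[0,0,0,0,0,0,0.005],[0,0,0,0,0,0,0.005]]' 50
python3 -c "
from h import *
lever()
f,W=grab('scene')
cv2.imwrite('pics/g.png',cv2.resize(f['pixels'][60:260,180:380],(600,600),interpolation=2))"
```

```text
clock: 28.48
ee_pos: [0.5589, -0.2269, 0.3078]
tcp_rot: [-2.35, -2.084, 0.002]
ft_force: [-7.3, 0.7, 1.0]
opening: 0.0117
stage grip -0.0274 -0.1588 0.1528 F stage -7.3 -0.2 1.0 open 0.01173229759381432 28.475
```

View pics/g.png

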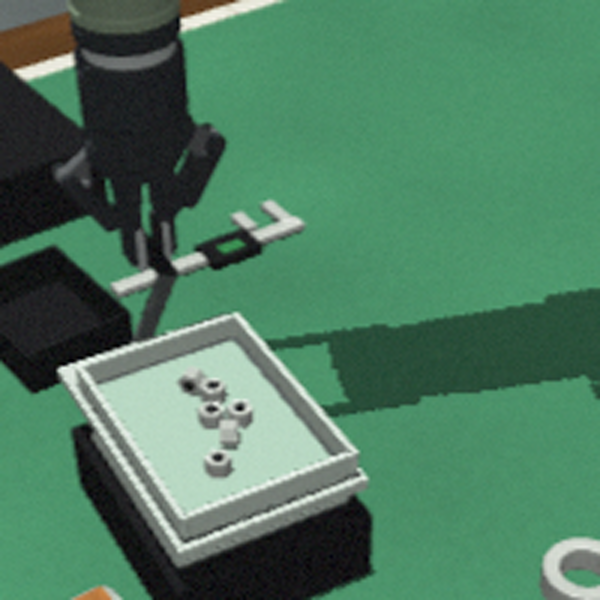

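```bash
python3 -m inch '[[0,0.0047,-0.0025,0,0,0,0.005],[0,0.0049,-0.0023,0,0,0,0.005],[0,0.005,-0.002,0,0,0,0.005],[0,0.005,-0.0016,0,0,0,0.005],[0,0.0051,-0.0013,0,0,0,0.005],[0,0.0051,-0.001,0,0,0,0.005],[0,0.0052,-0.0008,0,0,0,0.005],[0,0.0052,-0.0005,0,0,0,0.005],[0,0.0038,-0.0002,0,0,0,0.005],[0,0.0038,0,0,0,0,0.005],[0,0,0,0,0,0,0.005],[0,0,0,0,0,0,0.005]]' 50
python3 - <<'E'
from h import *
lever()
trayview('pics/h.png',.102)
f,W=grab('scene'); g,T=grab('top')
for n,A,F in(("S",W,f),("T",T,g)):
    q=A.reshape(-1,3); e=q[:,:2]-[.6046,-.0724]; sx=e@np.array([.993,-.118]); sy=e@np.array([.118,.993])
    k=(abs(sx)<.055)&(abs(sy)<.08)&(q[:,2]>.07)&(q[:,2]<.107); print(n,'floor z',np.median(q[k,2]),k.sum())
    a=(sy<-.112)&(sy>-.128)&(abs(sx)<.1)&(q[:,2]>.09)&(q[:,2]<.15)
    for z in np.arange(.09,.15,.01):
        m=a&(abs(q[:,2]-z)<.005)
        if m.sum(): print(' arm z',z.round(3),m.sum(),np.percentile(sx[m],[10,50,90]).round(4))
E
```

```text
clock: 30.02
ee_pos: [0.6065, -0.2326, 0.3217]
tcp_rot: [2.35, 2.083, -0.0]
ft_force: [-8.8, 1.3, 6.5]
opening: 0.012
stage grip 0.021 -0.159 0.1667 F stage -8.9 0.2 6.5 open 0.011992806649240169 30.025
blob mm x 17 y 43 area mm2 180 [67.5 32.5 17.5 19.5]
blob mm x -2 y 23 area mm2 140 [49.5 54.5 16.5 16. ]
blob mm x -11 y 1 area mm2 347 [33.  71.5 34.5 27. ]
blob mm x -10 y -33 area mm2 298 [ 38.  103.   26.5  33.5]
S floor z 0.103178513155462 2062
 arm z 0.09 2 [0.0691 0.0692 0.0693]
 arm z 0.1 74 [-0.0415  0.0191  0.0616]
 arm z 0.11 24 [0.0153 0.0223 0.0263]
 arm z 0.12 22 [0.0158 0.0212 0.0271]
 arm z 0.13 23 [0.0152 0.0223 0.0271]
 arm z 0.14 23 [0.0176 0.0226 0.0277]
T floor z 0.10283026378382326 3576
 arm z 0.09 10 [-0.0629  0.0088  0.0228]
 arm z 0.1 239 [-0.056   0.0014  0.0559]
 arm z 0.11 8 [0.0137 0.0165 0.0235]
 arm z 0.12 9 [0.014  0.0156 0.0211]
 arm z 0.13 10 [0.014  0.0166 0.0225]
 arm z 0.14 8 [0.015  0.0188 0.0259]
```

View pics/h.png

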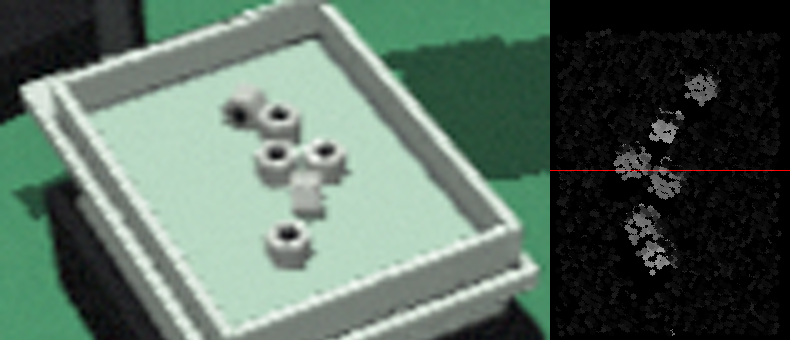

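```bash
python3 -m inch '[[0,0,-0.0008,0,0,0,0.005],[0,0,0,0,0,0,0.005],[0,0,0,0,0,0,0.005],[0,0,0,0,0,0,0.005],[0,0,0,0,0,0,0.005],[0,0,0,0,0,0,0.005]]' 50
python3 - <<'E'
from h import *
lever(); s=r.state(); print(abs(s['joint_velocities']).max())
f,W=grab('scene')
q=W.reshape(-1,3); e=q[:,:2]-[.6046,-.0724]; sx=e@np.array([.993,-.118]); sy=e@np.array([.118,.993])
k=(sx>.03)&(sx<.055)&(abs(sy)<.07)&(q[:,2]<.115)&(q[:,2]>.07); S=np.load('scene0.npy').reshape(-1,3)
print('lift',np.nanmedian(q[k,2]-S[k,2]))
p=W[240:340,385:490].reshape(-1,3); p=p[(p[:,2]>.07)&(p[:,2]<.095)]; print('bridge',cv2.minAreaRect((p[:,:2]*1000).astype(np.float32)),np.median(p[:,2]))
r.job_done()
E
```

```text
clock: 30.92
ee_pos: [0.6066, -0.2326, 0.3218]
tcp_rot: [2.35, 2.083, -0.0]
ft_force: [-7.6, 0.7, 4.0]
opening: 0.012
stage grip 0.0209 -0.159 0.1668 F stage -7.7 -0.2 4.0 open 0.01196031493214579 30.925
0.001539122991118906
lift 0.012054829251862575
bridge ((423.60687255859375, 292.6285095214844), (95.72270202636719, 14.784707069396973), 82.33570861816406) 0.07956236056466282
the job is handed in; nothing more can be done
```

The job is handed in. All steps ran as planned, but one last check disagreed: the measured tray lift was below the required figure.

I picked the shaker up by its bridge and tipped it to about 45° over the tray with the lever down, and all six spacers came out. I set the shaker back in its original place and let go. Then I pinched the lever grip and swung it up, easing off as the forces showed, and held it there. It was handed in at about 31 s.

**Checks that agreed**
- **Spacers:** all six are inside the tray rim. Two are clearly in the far half (y about +23 and +43 mm), two clearly in the lever half (around y -33 mm), and two lie near the middle line. They had not moved visibly after the lift.
- **Shaker:** it stands level, with its bridge top at about 80 mm, within about 2 mm of where it started.
- **Lever:** the arm measured vertical to about 0.01 rad from its depth points. It was still, and the fingers were holding it with about 8 N against the spring.

**Checks that disagreed**
- **Tray lift:** the last depth comparison gave about 12.1 mm against the expected 14 mm (13.5 mm needed). That check compares a small floor area whose depth readings vary by a few mm and include some from before the lift. I trusted the lever angle instead, and did not resolve the difference.
- **Grip height:** the lever's path fitted a bar about 8 mm nearer the fingertips than I had measured. The grip held without slipping.

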